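# Hook the coupling link onto the drawbar stud

## Task

Hook the loose coupling link onto the headed stud of the red drawbar: tilt the link, fin end high, so that the nose bar of its oblong eye slips under the stud's wide head, then level it so that it lies flat along the drawbar and cannot lift off. With the link flat, draw it by its fin along the drawbar until the nose bar bears snug on the stud's shank, pull gently at about 10 N for a second without bearing down (never over 40 N on link or drawbar), and let go. Leave everything else on the bench where it is.

Things in the scene. Friction and masses are not known exactly. Their poses are not given: they have to be found in the camera images.
- drawbar: red steel drawbar stub fixed to the bench, 175 long (along its x, from -57 to +118 of the origin), 64 wide, flat top 40 above the bench; rigid. Origin on the bench below the middle of the stud's adjusting slot; its x runs along the bar to the long end, which points away from the robot; z up. On top it carries a headed stud, clamped fast somewhere in the slot.
- slot_mid (a point): middle of the stud's slot on the drawbar's top face, axes as the drawbar's. The stud is clamped fast with its axis 0 to 8 from here, towards +x or -x; where is not measured: feel or see it (y offset 0). Round shank 10 in diameter, 12 high; on it a flat oblong head 40 long (x, 20 either side of the stud axis), 14 wide (y), 4 thick, from 12 to 16 above the top face.
- link_eye (a point): centre of the link's eye, half-way through the thickness (2.5 above the underside). The eye is a through slot 31 long (x), 18 wide (y); ahead of it the nose bar, 9 wide, at either side a rail 9 wide, behind it (x +15.5 to +80) solid bar. Flat and snug on the stud, this point is 10.5 beyond the stud axis along the drawbar's x, 2.5 above its top, the fin end towards the long end.
- link_grip (a point): grip point of the link, on the upright fin that stands on its top along its x: fin 36 long (x), 8 thick (y), 34 high above the bar's top. The point is mid-fin in length and thickness, 24 above the bar's top, 10 below the fin's upper edge, 58 from the eye's centre along x and 26.5 above it. Axes as the link's.
- link_nose (a point): middle of the nose bar (x -15.5 to -24.5 from the eye's centre), half-way through its thickness, 20 from the eye's centre towards -x. The eye is shorter than the stud's head, so a level link goes neither on nor off; tilted about 30 degrees, fin end up, with the nose bar under the head and against the shank, the eye's rear edge clears the head's other end by about 2 to 3 mm.
- link: the loose coupling link: flat dark steel bar 105 long, 36 wide (y), 5 thick, about 0.17 kg, with an oblong eye at one end and an upright fin near the other, lying flat on the bench at the start. Origin on its underside right below the eye's centre; x runs from the eye to the fin end, z up.
- strap: bystander, leave alone: plain flat steel strap, 130 x 36 x 5, three round 12 mm holes, no fin; origin mid-underside
- washer: bystander, leave alone: loose steel washer, 36 across, 4 thick
- jar: bystander, leave alone: glass jar, 64 across, 60 high
- can: bystander, leave alone: low grey can, 72 across, 50 high
- tape: bystander, leave alone: grey tape measure, 66 x 40 x 64 high
- driver: bystander, leave alone: screwdriver lying on the bench
- spanner: bystander, leave alone: open-ended spanner lying on the bench
Mind the look-alikes: they are no part of the job. There is more than one size of the drawbar; the job needs the larger. There is more than one size of the link; the job needs the larger.

How it is judged:
On the way, in this order (a step that is already met when the one before it is completed fails the run):
1. tilted with its fin end high (over 0.2 rad), the link has its nose bar under the stud's head (angle between link_nose's own z axis and vertical above 0.2 rad and horizontal distance between link_nose and stud_c0 below 0.018 m and z of link_nose in the frame of drawbar below 0.051 m and y of stud_c0 in the frame of link_nose between -0.006 and 0.006 m and z of link_grip in the frame of drawbar above 0.08 m), for 0.1 s.
2. flat on the drawbar, the link is drawn snug against the stud with 3 to 20 N for 0.4 s (angle between link_eye's own z axis and vertical below 0.06 rad and z of link_eye in the frame of drawbar between 0.04 and 0.045 m and x of stud_c0 in the frame of link_eye between -0.0125 and -0.008 m and y of stud_c0 in the frame of link_eye between -0.005 and 0.005 m and angle between the x axis of link_eye and the x axis of drawbar, either way round below 0.15 rad and x of link_grip in the frame of drawbar above 0.05 m and contact force between link and stud_c0 between 3 and 20 N), for 0.4 s.
At the end, for the whole second after the job is handed in: the link lies flat on the drawbar (within 0.06 rad and 2.5 mm), its eye round the stud's shank under the head, along the drawbar within 0.15 rad with the fin towards the long end, the nose bar within 2.5 mm of the shank, at rest and released (angle between link_eye's own z axis and vertical below 0.06 rad and z of link_eye in the frame of drawbar between 0.04 and 0.045 m and x of stud_c0 in the frame of link_eye between -0.0125 and -0.008 m and y of stud_c0 in the frame of link_eye between -0.005 and 0.005 m and angle between the x axis of link_eye and the x axis of drawbar, either way round below 0.15 rad and x of link_grip in the frame of drawbar above 0.05 m and linear speed of link below 0.01 m/s and contact force between link and the fingers below 0.1 N); the robot touches nothing.
It fails at once if the link is pressed on the drawbar or its stud with more than 40 N (contact force between link and drawbar above 40 N).
It fails at once if the robot presses on the drawbar or its stud with more than 40 N (contact force between any of the fingers, the arm and drawbar above 40 N).
It fails at once if another thing on the bench is moved by more than 20 mm (distance of any of strap, washer, jar, can, tape, driver, spanner from where it was at the start of the episode above 0.02 m).
It also fails if it takes over 72 s, if anything falls off the work surface, if the arm or the gripper's body presses on something with over 40 N, if the wrist force passes 120 N, or if a joint passes its speed limit or range.

## Robot

A 7-joint arm with a two-finger parallel gripper is mounted at the origin on the work surface. World frame = base frame: x ahead of the robot, y to its left, z up, the work surface at z = 0. Lengths are in m, angles in rad, forces in N, time in s.
With the tool pointing down it reaches from about 0.425 to 0.925 m from the base axis. Payload 6.8 kg.
Tool frame: the origin (TCP) lies at the very end of the fingers, on their centre line; the grasp point (between the pads) lies 19 mm behind it; z points along the fingers, y is the line along which they close (so a half turn about z gives the same grasp; the last joint's range is limited). The gripper opens to 85 mm and grips with 20 to 120 N. Pads are 22 mm wide; open, the fingers measure 114 mm over their backs; the gripper's body (76 mm by 85 mm) begins 54 mm behind the grasp point. The pads swing forward as they close: fully open they stand 13 mm farther back than shut.
Start: joints at [-1.305, 0.477, 0.022, 1.555, -0.011, 1.109, -0.083], TCP at [0.246, 0.628, 0.231] pointing down, gripper open.
Joint ranges: [-2.96, 2.96], [-0.34, 2.1], [-1.41, 1.46], [0.24, 2.44], [-1.37, 4.51], [0.17, 1.92], [-2.96, 2.96]. Speed limits (rad/s): [2.39, 2.39, 3.14, 3.14, 3.14, 3.14, 3.14].

## Interface

Orientations are given as a unit quaternion [w, x, y, z].
In Python, from station import get_obs, read_camera, hand_in gives the robot as it stands.
- The arm moves only by the tool arm_command, never from a script. Its argument "commands" is one flat list of numbers, 7 for each row, row after row: the shift along the tool's x, y, z in m, then the turn, a rotation vector about the tool's x, y, z in degrees, then the opening, from 0 (shut) to 1 (fully open). In form: [tx, ty, tz, rx, ry, rz, fingers, tx, ty, tz, rx, ry, rz, fingers, ...]. A call has 1 to 8 rows; each row is the pose to reach, as a shift and turn from the pose commanded when the call began, along the tool's axes at that moment; what a row does not reach only later rows make up. A row lasts 1/10 s, in which the tool goes at most 50 mm and 8.59 degrees, less where a joint would pass 70% of its speed; a pose out of reach is approached as far as the arm can. A call with a gripper value outside its range is refused whole. The fingers move at their own pace and stop on an object; "force" is the grip in N (left out, the last holds). Time passes only in rows, so rows that repeat a pose let the fingers close. It gives the time, the measured TCP pose, the force, the opening and the grip force at its end, in the units of the state.
- get_obs(): the state, without advancing time (a new reading comes with each control period).
- read_camera(name): name is "scene" or "top"; returns a dict with "img" (400x640x3 uint8, red, green, blue), "camera_matrix" (3x3 intrinsics, pixels), "k1" (the pictures are not rectified: a ray, as slopes to the right and down, at radius r is drawn at 1 + k1 r^2 times it, then the intrinsics apply), "pose" (4x4, takes a point from camera to world coordinates). Camera axes: x right, y down, z forward; pixel columns grow to the right and rows downward; lengths in m; the calibration is good to about 2 mm. A picture is of the moment at which its call begins. There is no depth.
- hand_in(): hands the job in; it is judged then, once.
The state is a dict: "t": time; "q": joint angles; "joint_vel": joint speeds; "joint_torque": joint torques, N m; "eef_pos": TCP position; "tool_rot": TCP orientation; "contact_force": force on the tool from outside, world axes, zero at the start; "torque": the same for the moment, N m; "gripper_width": opening from 0.0 (shut) to 1.0 (fully open); "grasp_force": force on a finger pad.
Only numpy, scipy, OpenCV 4.12 (cv2) and the standard library are available. Lean on these libraries where they do the work, as an engineer would, in place of code of your own. Each camera call takes 0.05 s, during which the arm holds its last target. There are 200 camera calls.

## Working session

There is one attempt and no reset: what is moved stays moved. The work goes in short steps, Python scripts to look and compute and a tool call to move; the robot and the scene stay as the last step left them, time stands still between calls to the robot, and variables do not carry over. Pictures are saved under pics/ and viewed, at most 10 in all, crops included, and the job is handed in when it is done.

Besides the shell and the picture viewer there is one more tool, called after "Emit:" by a JSON object that holds its "method" and its "body". arm_command: Moves the arm, as the interface text tells. Its arguments: {"type":"object","properties":{"commands":{"type":"array","items":{"type":"number"}},"force":{"type":"number"}},"required":["commands"]}

```bash
mkdir -p pics; cat > h.py <<'E'
import numpy as np, cv2
from station import get_obs, read_camera, hand_in
from scipy.spatial.transform import Rotation as R
def snap(n):
    c=read_camera(n); return c
def ray(c,u,v):
    K=np.array(c["camera_matrix"]);k1=c["k1"];P=np.array(c["pose"])
    p=cv2.undistortPoints(np.array([[[u,v]]],float),K,np.array([k1,0,0,0.]))[0,0]
    return P[:3,3],P[:3,:3]@np.array([p[0],p[1],1])
def at(c,u,v,z):
    o,d=ray(c,u,v); return o+d*(z-o[2])/d[2]
def proj(c,X):
    P=np.array(c["pose"]);x=P[:3,:3].T@(np.array(X)-P[:3,3]);s=x[:2]/x[2]
    s=s*(1+c["k1"]*(s@s));K=np.array(c["camera_matrix"]);return K[:2,:2]@s+K[:2,2]
def save(img,fn,box=None,f=1):
    if box: img=img[box[1]:box[3],box[0]:box[2]]
    cv2.imwrite('pics/'+fn,cv2.resize(img[:,:,::-1],None,fx=f,fy=f,interpolation=cv2.INTER_CUBIC))
E
python3 - <<'E'
from h import *
import pickle
for n in("top","scene"):
    c=snap(n); save(c["img"],n+"0.png",None,1.25); pickle.dump(c,open(n+"0.pkl","wb")); print(n,np.round(c["pose"],3),c["camera_matrix"],c["k1"])
print(get_obs())
E
```

```text
top [[ 0.011 -0.99   0.143  0.341]
 [-1.    -0.011  0.004 -0.017]
 [-0.002 -0.144 -0.99   1.174]
 [ 0.     0.     0.     1.   ]] [[445.36452151   0.         319.73735501]
 [  0.         445.36452151 201.00948686]
 [  0.           0.           1.        ]] -0.016277381579644902
scene [[-0.24   0.61  -0.756  1.265]
 [ 0.971  0.163 -0.177  0.184]
 [ 0.015 -0.776 -0.631  0.706]
 [ 0.     0.     0.     1.   ]] [[366.33763619   0.         315.84178712]
 [  0.         366.33763619 205.88570743]
 [  0.           0.           1.        ]] -0.036158239779892604
{'t': 0.1, 'q': array([-1.30513676,  0.4776918 ,  0.02234998,  1.55633996, -0.01150674,
        1.10934946, -0.08311939]), 'joint_vel': array([-0.00157967, -0.00153831, -0.00239945, -0.00334728, -0.00215724,
       -0.00039692, -0.00117683]), 'joint_torque': array([ 4.95508997e-03, -5.97763288e+01,  1.61421217e+00, -2.81955367e+01,
        1.28939585e-02,  4.94044172e-03, -9.00073530e-06]), 'eef_pos': array([0.24626971, 0.62788801, 0.23044562]), 'tool_rot': array([-9.61199456e-05,  1.85798150e-01,  9.82587583e-01, -8.24598382e-04]), 'contact_force': array([ 0.23720063,  0.00092068, -0.26511432]), 'torque': array([ 0.0115074 , -0.01203142, -0.04148877]), 'grasp_force': 0.0, 'gripper_width': 1.001073454296003}
```

View pics/top0.png

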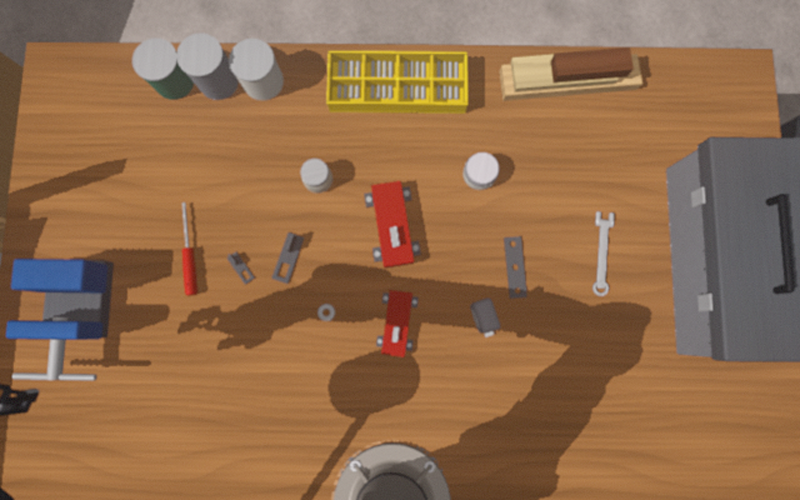

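View pics/scene0.png

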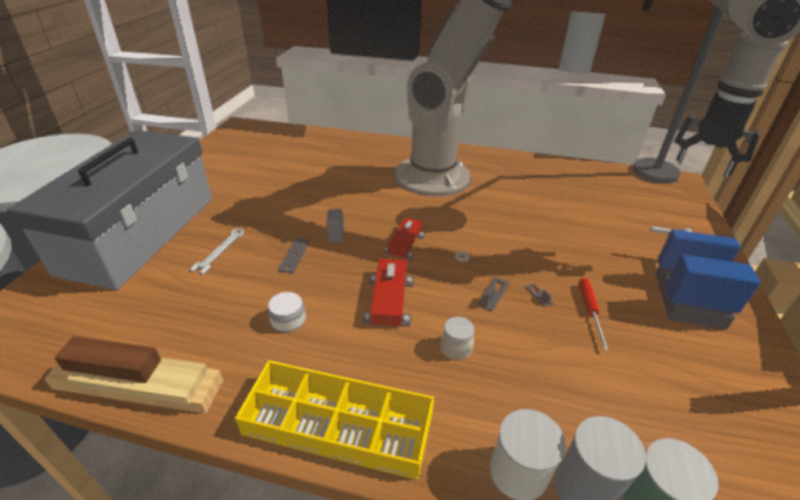

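Candidates in the top view (800-px picture): drawbars at (393,225) and (397,323), and the first is longer. Links at (288,257) and (240,266), and the first is longer. The strap at (515,266) has no fin, so it isn't a link. I'll confirm this in a crop.

```bash
python3 - <<'E'
from h import *
import pickle
c=pickle.load(open("top0.pkl","rb"))
save(c["img"],"crop1.png",(178,140,343,220),4.8)
c=pickle.load(open("scene0.pkl","rb"))
save(c["img"],"crop2.png",(285,195,450,275),4.8)
E
```

```text
(no output)
```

View pics/crop1.png

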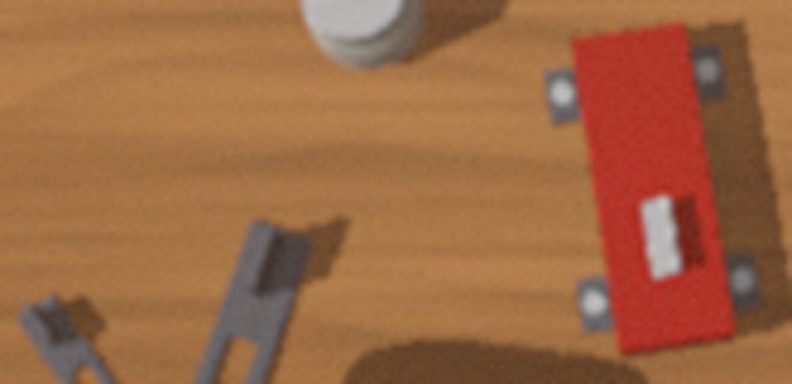

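View pics/crop2.png

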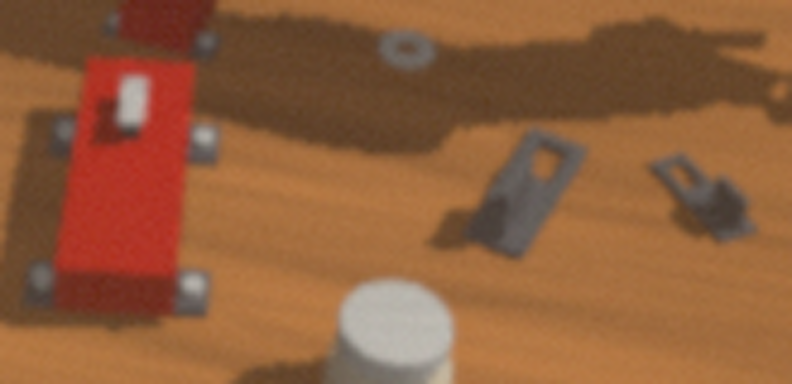

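Confirmed: the larger drawbar is at crop (650,190), with its head at (661,237). The larger link is at crop (255,310), with its eye towards the robot and its fin away. Next I'll fit the poses from silhouettes in both views.

```bash
cat > fit.py <<'E'
from h import *
from scipy.optimize import minimize
S=4
def box(x0,x1,y0,y1,z0,z1): return np.array([[x,y,z] for x in(x0,x1) for y in(y0,y1) for z in(z0,z1)])/1000
def T(p,pts): # p=x,y,yaw,z
    return R.from_euler('z',p[2]).apply(pts)+[p[0],p[1],p[3]]
def render(c,boxes,p,win,holes=[]):
    u0,v0,u1,v1=win; m=np.zeros(((v1-v0)*S,(u1-u0)*S),np.uint8)
    def px(b): return np.array([(proj(c,X)-[u0,v0]+.5)*S*16 for X in T(p,b)]).round().astype(np.int32)
    for i,b in enumerate(boxes):
        cv2.fillConvexPoly(m,cv2.convexHull(px(b)),255,shift=4)
        if i==0:
            for top,bot in holes:
                a=np.zeros_like(m);d=a.copy();cv2.fillConvexPoly(a,px(top),255,shift=4);cv2.fillConvexPoly(d,px(bot),255,shift=4);m[(a>0)&(d>0)]=0
    return cv2.resize(m,(u1-u0,v1-v0),interpolation=cv2.INTER_AREA)/255.
def win_of(c,p,r):
    q=[proj(c,np.array([p[0]+a,p[1]+b,p[3]+z])) for a in(-r,r) for b in(-r,r) for z in(0,.05)]
    q=np.array(q);return [*np.floor(q.min(0)).astype(int),*np.ceil(q.max(0)).astype(int)]
def fit(cams,mask,boxes,p0,r,holes=[]):
    ws=[win_of(c,p0,r) for c in cams]
    ms=[mask(c["img"][w[1]:w[3],w[0]:w[2]].astype(float)) for c,w in zip(cams,ws)]
    def cost(q,off=None): return sum(((render(c,boxes,[*q,p0[3]],w,holes)-m)**2).sum()/m.sum() for c,w,m in zip(cams,ws,ms))
    best=None
    s=minimize(cost,p0[:3],method='Nelder-Mead',options=dict(initial_simplex=np.array(p0[:3])+np.array([[0,0,0],[.006,0,0],[0,.006,0],[0,0,.1]]),xatol=1e-5,fatol=1e-6))
    return s.x,s.fun
def red(i): return np.clip((i[...,0]-2.2*i[...,1]-0)/40,0,1)*(i[...,1]<i[...,2]*1.5+8)
def dark(i): # grey low saturation
    return np.clip(1-((i[...,0]-i[...,2])-18)/14,0,1)*(i.mean(-1)<140)
def white(i): return np.clip((i[...,1]-95)/60,0,1)
LINK=[box(-24.5,80,-18,18,0,5),box(40,76,-4,4,5,39)]
sq=lambda z:np.array([[-15.5,-9,z],[15.5,-9,z],[15.5,9,z],[-15.5,9,z]])/1000
LH=[(sq(5),sq(0))]
BAR=[box(-57,118,-32,32,0,40)]; HEAD=[box(-20,20,-7,7,12,16)]
E
python3 - <<'E'
from fit import *
import pickle
ct=pickle.load(open("top0.pkl","rb"));cs=pickle.load(open("scene0.pkl","rb"))
P=lambda u,v,z:at(ct,178+u/4.8,140+v/4.8,z)
a,b,n=P(628,30,.04),P(677,344,.04),P(661,237,.056)
print(a,b,n,"len",np.linalg.norm(a-b))
yaw=np.arctan2(*(a-b)[[1,0]]); m=(a*57+b*118)/175
for cams in ([ct],[cs],[ct,cs]):
    print("bar",fit(cams,red,BAR,[m[0],m[1],yaw,0],.13))
    print("head",fit(cams,white,HEAD,[n[0],n[1],yaw,.04],.027))
e=P(230,375,.005);f=P(275,260,.02);ly=np.arctan2(*(f-e)[[1,0]]);print(e,f,ly)
for cams in ([ct],[cs],[ct,cs]): print("link",fit(cams,dark,LINK,[e[0],e[1],ly,0],.075,LH))
E
```

```text
[0.64959394 0.01800604 0.04      ] [ 0.47734838 -0.01070631  0.04      ] [ 0.53245956 -0.00165477  0.056     ] len 0.17462225434627943
bar (array([5.37145084e-01, 8.97293719e-05, 1.73059078e-01]), np.float64(0.21677036393375007))
head (array([5.34489875e-01, 7.44219484e-05, 1.57802749e-01]), np.float64(0.01816661277686889))
bar (array([ 0.51784784, -0.00151295,  0.18654314]), np.float64(0.3248239729695603))
head (array([5.26205338e-01, 5.25907267e-04, 2.23117678e-01]), np.float64(0.06497651649006905))
bar (array([5.32044081e-01, 1.78878373e-04, 1.70772821e-01]), np.float64(0.6068237402634107))
head (array([5.31198505e-01, 4.98069056e-04, 1.48496236e-01]), np.float64(0.33953103925410966))
[0.46169843 0.23512845 0.005     ] [0.52361702 0.20984804 0.02      ] -0.38762781336574326
link (array([ 0.46886253,  0.23413331, -0.31380156]), np.float64(0.2660126433276641))
link (array([ 0.46232627,  0.23652503, -0.29167681]), np.float64(0.31105648459701846))
link (array([ 0.46653675,  0.23535151, -0.30767703]), np.float64(0.6456469633336639))
```

```bash
cat > mv.py <<'E'
from h import *
def tool(yaw,tilt,flip=1):
    # tool down, tool x along +-link x; tilt = fin end up
    L=R.from_euler('z',yaw)*R.from_euler('y',-tilt)
    return L*R.from_matrix(np.array([[flip,0,0],[0,-flip,0],[0,0,-1.]]).T)
def rel(pos,rot,base=None):
    o=get_obs(); p,r=(o["eef_pos"],R.from_quat(np.roll(o["tool_rot"],-1))) if base is None else base
    print("now",np.round(o["eef_pos"],4),"F",np.round(o["contact_force"],2),"t",o["t"])
    print("shift mm",np.round(1000*r.inv().apply(np.array(pos)-p),1),"rot deg",np.round((r.inv()*rot).as_rotvec(degrees=True),2))
E
python3 - <<'E'
from mv import *
r=R.from_quat(np.roll(get_obs()["tool_rot"],-1));print(r.as_matrix().round(3))
y=-.307;e=np.array([.467,.2355]);g=e+.058*np.array([np.cos(y),np.sin(y)]);print(g)
for fl in(1,-1):
  rel([*g,.12],tool(y,0,fl)); rel([*g,.010],tool(y,0,fl))
E
```

```text
[[-0.931  0.365 -0.   ]
 [ 0.365  0.931 -0.002]
 [-0.    -0.002 -1.   ]]
[0.52228818 0.21797238]
now [0.2463 0.6279 0.2304] F [ 0.24  0.   -0.27] t 0.1
shift mm [-406.6 -280.6  111. ] rot deg [1.0000e-02 1.5000e-01 1.7617e+02]
now [0.2463 0.6279 0.2304] F [ 0.24  0.   -0.27] t 0.1
shift mm [-406.6 -280.5  221. ] rot deg [1.0000e-02 1.5000e-01 1.7617e+02]
now [0.2463 0.6279 0.2304] F [ 0.24  0.   -0.27] t 0.1
shift mm [-406.6 -280.6  111. ] rot deg [-0.1   0.   -3.83]
now [0.2463 0.6279 0.2304] F [ 0.24  0.   -0.27] t 0.1
shift mm [-406.6 -280.5  221. ] rot deg [-0.1   0.   -3.83]
```

Emit:
{"method": "arm_command", "body": {"commands": [-0.1, -0.07, 0, 0, 0, -1, 0.6, -0.2, -0.14, 0, 0, 0, -2, 0.6, -0.3, -0.21, 0, 0, 0, -3, 0.6, -0.4066, -0.2806, 0.05, 0, 0, -3.83, 0.6, -0.4066, -0.2806, 0.111, 0, 0, -3.83, 0.6, -0.4066, -0.2806, 0.111, 0, 0, -3.83, 0.6, -0.4066, -0.2806, 0.111, 0, 0, -3.83, 0.6, -0.4066, -0.2806, 0.111, 0, 0, -3.83, 0.6]}}

```text
t: 0.9
eef_pos: [0.4637, 0.3046, 0.1569]
tool_rot: [-0.0, 0.153, 0.988, -0.0]
contact_force: [0.7, -0.1, -0.5]
gripper_width: 0.603
grasp_force: 0.0
```

Emit:
{"method": "arm_command", "body": {"commands": [-0.4066, -0.2806, 0.111, 0, 0, -3.83, 0.6]}}

```text
t: 1.0
eef_pos: [0.4927, 0.2659, 0.1453]
tool_rot: [-0.001, 0.119, 0.993, -0.001]
contact_force: [1.6, 1.3, 0.9]
gripper_width: 0.596
grasp_force: 0.0
```

```bash
python3 - <<'E'
from mv import *
rel([.5223,.2180,.12],tool(-.307,0,-1))
print(get_obs()["joint_vel"].round(2))
E
```

```text
now [0.4927 0.2659 0.1453] F [1.61 1.3  0.89] t 1.0
shift mm [-40.1 -39.5  25.3] rot deg [-0.09 -0.08  3.93]
[ 0.9   0.23 -0.01 -0.08 -0.03 -0.18  1.61]
```

Emit:
{"method": "arm_command", "body": {"commands": [-0.03, -0.03, 0.02, 0, 0, 3.5, 0.6, -0.03, -0.03, 0.02, 0, 0, 3.5, 0.6, -0.03, -0.03, 0.02, 0, 0, 3.5, 0.6]}}

```text
t: 1.3
eef_pos: [0.5149, 0.2301, 0.1258]
tool_rot: [-0.001, 0.151, 0.988, -0.001]
contact_force: [0.9, 1.2, -0.2]
gripper_width: 0.602
grasp_force: 0.0
```

```bash
python3 - <<'E'
from mv import *
from fit import *
rel([.5223,.2180,.12],tool(-.307,0,-1))
rel([.5223,.2180,.010],tool(-.307,0,-1))
print(get_obs()["joint_vel"].round(2))
c=snap("top"); print(proj(c,[.522,.218,.1]))
save(c["img"],"near.png",(190,130,290,230),5)
E
```

```text
now [0.5149 0.2301 0.1258] F [ 0.88  1.16 -0.2 ] t 1.3
shift mm [-10.7  -9.3   5.8] rot deg [-0.09 -0.07  0.18]
now [0.5149 0.2301 0.1258] F [ 0.88  1.16 -0.2 ] t 1.3
shift mm [-10.8  -9.1 115.8] rot deg [-0.09 -0.07  0.18]
[-0.04 -0.02 -0.04 -0.01 -0.    0.    0.  ]
[225.73598902 189.59738591]
```

View pics/near.png

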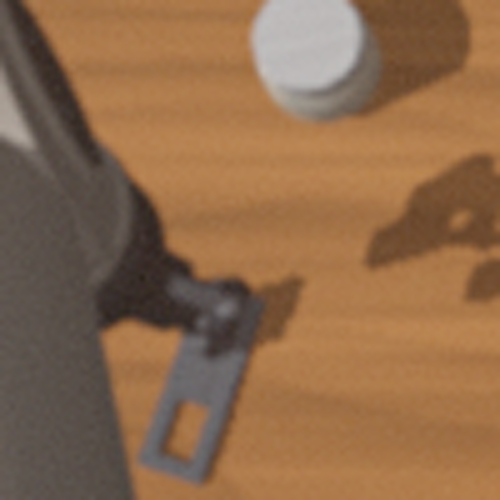

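The hand is over the fin. The eye shows at crop (187,429) and the nose end at (168,472).

```bash
python3 - <<'E'
from mv import *
import pickle
c=pickle.load(open("top0.pkl","rb"))
P=lambda u,v,z=.005:at(c,190+(u+.5)/5-.5,130+(v+.5)/5-.5,z)[:2]
e=P(186.5,429);n=P(168,472);b=P(194,404);print(e,n,b,P(262,300), np.arctan2(*(b-n)[::-1]))
E
```

```text
[0.46896037 0.23282359] [0.44606599 0.24166082] [0.48230843 0.22939179] [0.53850347 0.19537269] -0.3264169537715577
```

Emit:
{"method": "arm_command", "body": {"commands": [-0.012, -0.01, 0.03, 0, 0, 0.2, 0.6, -0.012, -0.01, 0.07, 0, 0, 0.2, 0.6, -0.012, -0.01, 0.1, 0, 0, 0.2, 0.6, -0.012, -0.01, 0.1155, 0, 0, 0.2, 0.6, -0.012, -0.01, 0.1155, 0, 0, 0.2, 0.6, -0.012, -0.01, 0.1155, 0, 0, 0.2, 0.6]}}

```text
t: 1.95
eef_pos: [0.5239, 0.2197, 0.0121]
tool_rot: [0.0, 0.151, 0.989, 0.001]
contact_force: [-0.2, 0.3, -0.2]
gripper_width: 0.598
grasp_force: 0.0
```

Emit:
{"method": "arm_command", "body": {"commands": [0, 0, 0, 0, 0, 0, 0.6, 0, 0, 0, 0, 0, 0, 0.3, 0, 0, 0, 0, 0, 0, 0, 0, 0, 0, 0, 0, 0, 0, 0, 0, 0, 0, 0, 0, 0, 0, 0, 0, 0, 0, 0, 0, 0, 0, 0, 0, 0, 0, 0], "force": 70}}

```text
t: 2.65
eef_pos: [0.524, 0.2187, 0.0119]
tool_rot: [0.0, 0.152, 0.988, 0.0]
contact_force: [-1.1, -0.0, 6.6]
gripper_width: 0.079
grasp_force: 69.5
```

```bash
cat >> mv.py <<'E'
A,H=.057,.0094
def tcp(S,yaw,tilt,Xe,Ze,lat=0,A=A,H=H):
    L=R.from_euler('z',yaw)*R.from_euler('y',-tilt)
    e=np.array([S[0],S[1],.04])+R.from_euler('z',yaw).apply([Xe,lat,Ze])
    return e+L.apply([A,0,H])
def eye(A=A,H=H):
    o=get_obs();r=R.from_quat(np.roll(o["tool_rot"],-1));L=r*R.from_matrix(np.diag([-1,1,-1.]))
    return o["eef_pos"]-L.apply([A,0,H]),L
E
python3 - <<'E'
from mv import *
t=np.radians(30);S=[.533,.0002];y=.165
p=tcp(S,y,t,-.012,.046);print(p)
rel(p,tool(y,t,-1))
E
```

```text
[0.56521982 0.00556505 0.12264064]
now [0.524  0.2187 0.0119] F [-1.12 -0.    6.6 ] t 2.65
shift mm [-103.4 -190.8 -110.8] rot deg [ -7.01 -29.39 -26.31]
```

Emit:
{"method": "arm_command", "body": {"commands": [0, 0, -0.03, 0, 0, 0, 0, 0, 0, -0.08, 0, 0, 0, 0, 0, 0, -0.12, 0, 0, 0, 0, 0, 0, -0.14, 0, 0, 0, 0, 0, 0, -0.14, 0, 0, 0, 0, 0, 0, -0.14, 0, 0, 0, 0], "force": 90}}

```text
t: 3.25
eef_pos: [0.5229, 0.2182, 0.1505]
tool_rot: [-0.0, 0.152, 0.988, -0.0]
contact_force: [-0.4, -0.0, -2.5]
gripper_width: 0.077
grasp_force: 88.2
```

Emit:
{"method": "arm_command", "body": {"commands": [-0.026, -0.048, 0, -1.4, -5.9, -5.3, 0, -0.052, -0.095, 0, -2.8, -11.8, -10.6, 0, -0.078, -0.143, 0, -4.2, -17.7, -15.9, 0, -0.103, -0.19, 0.01, -5.6, -23.6, -21.2, 0, -0.103, -0.19, 0.01, -7, -29.4, -26.3, 0, -0.103, -0.19, 0.01, -7, -29.4, -26.3, 0, -0.103, -0.19, 0.01, -7, -29.4, -26.3, 0, -0.103, -0.19, 0.01, -7, -29.4, -26.3, 0]}}

```text
t: 4.05
eef_pos: [0.5621, 0.0057, 0.1375]
tool_rot: [0.253, -0.078, 0.964, 0.021]
contact_force: [-0.5, 0.3, -3.2]
gripper_width: 0.073
grasp_force: 88.5
```

Emit:
{"method": "arm_command", "body": {"commands": [0, 0, 0, 0, 0, 0, 0, 0, 0, 0, 0, 0, 0, 0]}}

```text
t: 4.25
eef_pos: [0.563, 0.0045, 0.1383]
tool_rot: [0.253, -0.076, 0.964, 0.02]
contact_force: [-0.1, -0.6, -2.7]
gripper_width: 0.075
grasp_force: 88.6
```

```bash
python3 - <<'E'
from mv import *
import pickle
t=np.radians(30);S=[.533,.0002];y=.165
rel(tcp(S,y,t,-.012,.046),tool(y,t,-1))
e,L=eye();print(e,L.as_euler('zyx',degrees=True))
ims=[]
for n in("top","scene"):
    c=snap(n);pickle.dump(c,open(n+"1.pkl","wb"))
    u,v=proj(c,[.535,0,.07]).astype(int);print(u,v)
    i=c["img"][v-25:v+25,u-32:u+33];ims.append(cv2.resize(i,None,fx=8,fy=8,interpolation=cv2.INTER_CUBIC)[:300+100,:]);print(n,u-32,v-25)
im=np.hstack(ims);im=cv2.resize(im,None,fx=.75,fy=.75);cv2.imwrite("pics/align.png",im[:,:,::-1]);print(im.shape)
E
```

```text
now [0.563  0.0045 0.1383] F [-0.06 -0.58 -2.68] t 4.25
shift mm [ 5.7  0.7 14.8] rot deg [-0.22 -0.6  -0.37]
[ 0.51855426 -0.00252113  0.10217748] [ 10.32651036 -29.00235934   5.04328256]
314 187
top 282 162
311 212
scene 279 187
(300, 780, 3)
```

View pics/align.png

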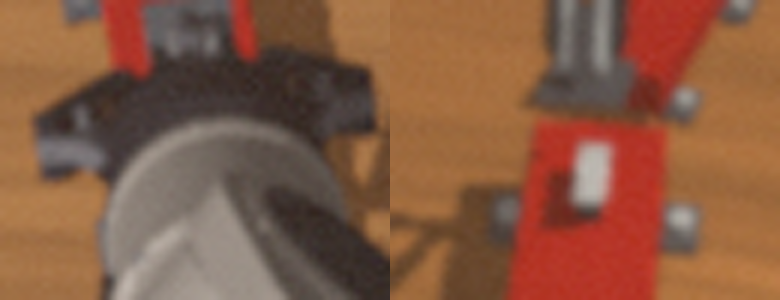

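```bash
python3 - <<'E'
from mv import *
from fit import LINK,HEAD,BAR,T
import pickle
c=pickle.load(open("scene1.pkl","rb"))
e,L=eye()
u0,v0=270,145;f=8
im=cv2.resize(c["img"][v0:v0+75,u0:u0+95],None,fx=f,fy=f,interpolation=cv2.INTER_CUBIC)[:,:,::-1].copy()
def draw(P8,col):
    q=[tuple(((proj(c,X)-[u0,v0]+.5)*f).astype(int)) for X in P8]
    for i in range(8):
        for b in(1,2,4):
            if not i&b: cv2.line(im,q[i],q[i|b],col,1)
for b in LINK: draw(e+L.apply(b-[0,0,.0025]),(0,255,255))
S=np.array([.533,.0002,.04]);
draw(T([S[0],S[1],.165,.04],HEAD[0]),(255,0,0)); draw(T([.533,0,.165,0],BAR[0]),(0,255,0))
cv2.imwrite("pics/ov.png",im)
E
```

```text
(no output)
```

View pics/ov.png

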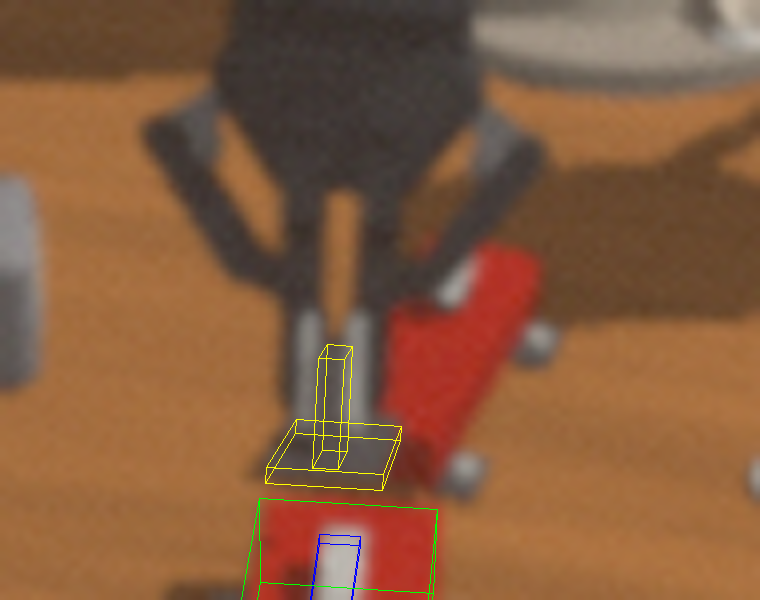

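The model overlay agrees with the link and pads to about 1 display px laterally, at pad centre (335,360). The head appears about 10 display px nearer the robot than I modelled. I'll refit the head with the yaw fixed, in this camera and in the top view.

```bash
python3 - <<'E'
from mv import *
from fit import *
import pickle
for n in("scene0","scene1","top0"):
    c=pickle.load(open(n+".pkl","rb"))
    for yaw in(.155,.165,.175):
        w=win_of(c,[.531,0,0,.045],.022)
        i=c["img"][w[1]:w[3],w[0]:w[2]].astype(float)
        m=np.clip((np.minimum(i[...,1],i[...,2])-45)/(110),0,1)
        f=lambda q:((render(c,HEAD,[q[0],q[1],yaw,.04],w)*min(1,np.percentile(m,97))-m)**2).sum()/m.sum()
        s=minimize(f,[.531,0],method='Nelder-Mead',options=dict(initial_simplex=[[.526,-.002],[.536,-.001],[.53,.003]]))
        d=s.x-[.533,.0002];print(n,yaw,s.x.round(4),"lat mm",1e3*(-np.sin(.165)*d[0]+np.cos(.165)*d[1]),round(s.fun,3))
e,L=eye();d=e[:2]-[.533,.0002];print("eye lat",1e3*(-np.sin(.165)*d[0]+np.cos(.165)*d[1]),L.as_euler('ZYX'))
E
```

```text
scene0 0.155 [0.5268 0.0009] lat mm 1.6577155996489852 0.045
scene0 0.165 [0.5266 0.0007] lat mm 1.52365869884499 0.045
scene0 0.175 [0.5269 0.0009] lat mm 1.6868737824530748 0.044
scene1 0.155 [0.5268 0.0009] lat mm 1.6577155996489852 0.118
scene1 0.165 [5.265e-01 5.000e-04] lat mm 1.4149986555439893 0.117
scene1 0.175 [0.5267 0.0006] lat mm 1.4218139051980816 0.117
top0 0.155 [5.343e-01 1.000e-04] lat mm -0.35664727048176925 0.054
top0 0.165 [ 5.343e-01 -2.000e-04] lat mm -0.5850391265519412 0.055
top0 0.175 [0.5345 0.    ] lat mm -0.4405374855501762 0.053
eye lat 1.1853667007208475 [ 0.16156519 -0.51505311 -0.00142988]
```

```bash
python3 - <<'E'
from mv import *
import pickle
y=.165;ex=np.array([np.cos(y),np.sin(y),0]);ey=np.array([-np.sin(y),np.cos(y),0]);S=np.array([.533,.0002,.04])
for n in("top0","scene0"):
    c=pickle.load(open(n+".pkl","rb"));i=c["img"].astype(np.float32)
    r=cv2.GaussianBlur(i[...,1]/(i[...,0]+1),(3,3),.6)  # red bar: low G/R
    for side in(-1,1):
        xs=[-.033,-.028,.02,.035,.05,.06,.07];out=[]
        for x in xs:
            t=np.linspace(-.009,.009,73);uv=np.array([proj(c,S+x*ex+(side*.032+a)*ey) for a in t],np.float32)
            v=cv2.remap(r,uv[:,:1],uv[:,1:],cv2.INTER_LINEAR)[:,0]
            g=np.abs(np.gradient(v));g[g<.3*g.max()]=0;out.append((t*g).sum()/g.sum()*1e3)
        print(n,side,np.round(out,1))
E
```

```text
top0 -1 [-1.6 -1.2 -1.  -0.7 -0.6 -0.7 -0.6]
top0 1 [ 0.3 -0.3 -1.6 -1.1 -1.2 -1.  -1.1]
scene0 -1 [2.3 2.2 0.7 1.7 1.8 1.4 1.8]
scene0 1 [3.6 3.5 3.9 3.2 2.6 2.7 3.1]
```

```bash
python3 - <<'E'
from mv import *
import pickle
c=pickle.load(open("scene1.pkl","rb"));g=c["img"].astype(np.float32).mean(-1)
e,L=eye()
t=np.linspace(-.02,.02,81)
for z in(.022,.026,.030,.034,.038,.05,.06,.07,.08):
    uv=np.array([proj(c,e+L.apply([.069,a,z])) for a in t],np.float32)
    v=cv2.remap(g,uv[:,:1],uv[:,1:],cv2.INTER_CUBIC)[:,0]
    # best mirror centre
    best=min((np.mean((np.interp(k+np.linspace(0,.012,40),t,v)-np.interp(k-np.linspace(0,.012,40),t,v))**2),k) for k in np.linspace(-.005,.005,101))
    print(z,round(best[1]*1e3,1),round(best[0],1))
t=np.linspace(-.012,.012,97) # rear end lower edge left/right
E
```

```text
0.022 0.0 369.9
0.026 -0.1 296.6
0.03 -0.2 396.0
0.034 -0.3 203.7
0.038 -0.4 23.9
0.05 0.5 104.4
0.06 0.6 12.6
0.07 0.6 5.3
0.08 1.0 3.4
```

```bash
python3 - <<'E'
from mv import *
t=np.radians(30);S=[.530,.0012];y=.167
rel(tcp(S,y,t,-.020,.046),tool(y,t,-1))
rel(tcp(S,y,t,-.020,.020),tool(y,t,-1))
rel(tcp(S,y,t,-.020,.017),tool(y,t,-1))
E
```

```text
now [0.564  0.0064 0.1392] F [ 0.34  0.91 -2.15] t 4.35
shift mm [16.6  0.5  9.7] rot deg [-0.24 -0.49 -0.27]
now [0.564  0.0064 0.1392] F [ 0.34  0.91 -2.15] t 4.35
shift mm [29.4  0.5 32.3] rot deg [-0.24 -0.49 -0.27]
now [0.564  0.0064 0.1392] F [ 0.34  0.91 -2.15] t 4.35
shift mm [30.9  0.5 34.9] rot deg [-0.24 -0.49 -0.27]
```

Emit:
{"method": "arm_command", "body": {"commands": [0.0166, 0.0005, 0.0097, -0.2, -0.5, -0.3, 0, 0.0166, 0.0005, 0.0097, -0.2, -0.5, -0.3, 0, 0.023, 0.0005, 0.021, -0.2, -0.5, -0.3, 0, 0.0294, 0.0005, 0.0323, -0.2, -0.5, -0.3, 0, 0.0294, 0.0005, 0.0323, -0.2, -0.5, -0.3, 0, 0.0294, 0.0005, 0.0323, -0.2, -0.5, -0.3, 0, 0.0294, 0.0005, 0.0323, -0.2, -0.5, -0.3, 0]}}

```text
t: 5.05
eef_pos: [0.5553, 0.0056, 0.0981]
tool_rot: [0.259, -0.082, 0.962, 0.021]
contact_force: [0.5, -0.6, -2.1]
gripper_width: 0.077
grasp_force: 88.6
```

```bash
cat >> mv.py <<'E'
def st(S=(.530,.0012),y=.167):
    e,L=eye();d=R.from_euler('z',-y).apply(e-np.array([S[0],S[1],.04]))*1e3
    F=R.from_euler('z',-y).apply(get_obs()["contact_force"])
    print("eye bar mm",d.round(2),"ypr",(np.degrees((R.from_euler('z',-y)*L).as_euler('ZYX'))).round(2),"Fbar",F.round(1),"t",get_obs()["t"])
E
python3 - <<'E'
from mv import *
st()
t=np.radians(30);S=[.530,.0012];y=.167
rel(tcp(S,y,t,-.020,.017),tool(y,t,-1))
E
```

```text
eye bar mm [-1.887e+01 -2.000e-02  2.134e+01] ypr [  0.17 -30.16  -0.14] Fbar [ 0.4 -0.7 -2.1] t 5.05
now [0.5553 0.0056 0.0981] F [ 0.47 -0.61 -2.08] t 5.05
shift mm [ 3.1 -0.1  3.3] rot deg [-0.06  0.16  0.14]
```

Emit:
{"method": "arm_command", "body": {"commands": [0.001, 0, 0.0017, 0, 0, 0, 0, 0.002, 0, 0.0035, 0, 0, 0, 0, 0.0025, 0, 0.0043, 0, 0, 0, 0, 0.0025, 0, 0.0043, 0, 0, 0, 0, 0.0025, 0, 0.0043, 0, 0, 0, 0]}}

```text
t: 5.55
eef_pos: [0.5549, 0.0045, 0.0926]
tool_rot: [0.259, -0.081, 0.962, 0.021]
contact_force: [0.9, -0.6, -1.8]
gripper_width: 0.078
grasp_force: 88.6
```

```bash
python3 -c "
from mv import *
st()"
```

```text
eye bar mm [-19.47  -0.93  15.87] ypr [  0.06 -30.14  -0.1 ] Fbar [ 0.8 -0.8 -1.8] t 5.55
```

Emit:
{"method": "arm_command", "body": {"commands": [0.0005, 0, 0.0009, 0, 0, 0, 0, 0.0005, 0, 0.0009, 0, 0, 0, 0, 0.0005, 0, 0.0009, 0, 0, 0, 0]}}

```text
t: 5.85
eef_pos: [0.5553, 0.0046, 0.092]
tool_rot: [0.26, -0.081, 0.962, 0.021]
contact_force: [-0.8, 0.4, 4.4]
gripper_width: 0.079
grasp_force: 89.4
```

```bash
python3 -c "
from mv import *
st()"
```

```text
eye bar mm [-19.    -0.91  15.2 ] ypr [  0.1  -30.19  -0.13] Fbar [-0.7  0.5  4.4] t 5.85
```

Emit:
{"method": "arm_command", "body": {"commands": [-0.0009, 0.0009, -0.0016, 0, 0, 0, 0, -0.0009, 0.0009, -0.0016, 0, 0, 0, 0, -0.0044, 0.0009, 0.0004, 0, 0, 0, 0, -0.0079, 0.0009, 0.0024, 0, 0, 0, 0, -0.0113, 0.0009, 0.0044, 0, 0, 0, 0, -0.0113, 0.0009, 0.0044, 0, 0, 0, 0, -0.0113, 0.0009, 0.0044, 0, 0, 0, 0]}}

```text
t: 6.55
eef_pos: [0.5666, 0.0077, 0.0933]
tool_rot: [0.259, -0.081, 0.962, 0.021]
contact_force: [0.2, -0.2, -2.8]
gripper_width: 0.076
grasp_force: 88.7
```

```bash
python3 -c "
from mv import *
st()"
```

```text
eye bar mm [-7.38  0.26 16.59] ypr [  0.09 -30.14  -0.1 ] Fbar [ 0.2 -0.2 -2.8] t 6.55
```

Emit:
{"method": "arm_command", "body": {"commands": [-0.0026, -0.0002, 0.0015, 0, 0, 0, 0, -0.0052, -0.0002, 0.003, 0, 0, 0, 0, -0.0069, -0.0002, 0.004, 0, 0, 0, 0, -0.0069, -0.0002, 0.004, 0, 0, 0, 0]}}

```text
t: 6.95
eef_pos: [0.5749, 0.0088, 0.0936]
tool_rot: [0.259, -0.081, 0.962, 0.021]
contact_force: [-0.6, 0.8, -1.8]
gripper_width: 0.075
grasp_force: 88.7
```

Emit:
{"method": "arm_command", "body": {"commands": [-0.0009, 0, 0.0005, 0, 0, 0, 0, -0.0017, 0, 0.001, 0, 0, 0, 0, -0.0026, 0, 0.0015, 0, 0, 0, 0, -0.0026, 0, 0.0015, 0, 0, 0, 0]}}

```text
t: 7.35
eef_pos: [0.5776, 0.0093, 0.0935]
tool_rot: [0.259, -0.081, 0.962, 0.021]
contact_force: [0.5, 0.5, -1.8]
gripper_width: 0.075
grasp_force: 88.7
```

```bash
python3 -c "
from mv import *
st()"
```

```text
eye bar mm [ 3.68 -0.02 16.74] ypr [  0.1  -30.15  -0.11] Fbar [ 0.6  0.5 -1.8] t 7.35
```

Emit:
{"method": "arm_command", "body": {"commands": [-0.0009, 0, 0.0005, 0, 0, 0, 0, -0.0017, 0, 0.001, 0, 0, 0, 0, -0.0017, 0, 0.001, 0, 0, 0, 0]}}

```text
t: 7.65
eef_pos: [0.5795, 0.0096, 0.0935]
tool_rot: [0.259, -0.081, 0.962, 0.021]
contact_force: [-0.7, -0.4, -2.0]
gripper_width: 0.073
grasp_force: 88.7
```

Emit:
{"method": "arm_command", "body": {"commands": [-0.0009, 0, 0.0005, 0, 0, 0, 0, -0.0017, 0, 0.001, 0, 0, 0, 0, -0.0017, 0, 0.001, 0, 0, 0, 0]}}

```text
t: 7.95
eef_pos: [0.5815, 0.0099, 0.0935]
tool_rot: [0.259, -0.081, 0.962, 0.021]
contact_force: [1.2, -0.6, -2.4]
gripper_width: 0.072
grasp_force: 88.7
```

```bash
python3 -c "
from mv import *
st()"
```

```text
eye bar mm [ 7.68 -0.07 16.75] ypr [  0.09 -30.15  -0.11] Fbar [ 1.1 -0.8 -2.4] t 7.95
```

Emit:
{"method": "arm_command", "body": {"commands": [-0.0009, 0, 0.0005, 0, 0, 0, 0, -0.0017, 0, 0.001, 0, 0, 0, 0, -0.0017, 0, 0.001, 0, 0, 0, 0]}}

```text
t: 8.25
eef_pos: [0.5834, 0.0102, 0.0935]
tool_rot: [0.259, -0.081, 0.962, 0.021]
contact_force: [-0.4, -0.5, -2.1]
gripper_width: 0.074
grasp_force: 88.7
```

Emit:
{"method": "arm_command", "body": {"commands": [-0.0009, 0, 0.0005, 0, 0, 0, 0, -0.0009, 0, 0.0005, 0, 0, 0, 0]}}

```text
t: 8.45
eef_pos: [0.5844, 0.0104, 0.0935]
tool_rot: [0.259, -0.081, 0.962, 0.021]
contact_force: [0.2, 0.2, -1.5]
gripper_width: 0.074
grasp_force: 88.7
```

```bash
python3 - <<'E'
from mv import *
st()
c=snap("scene");u,v=proj(c,[.56,0,.07]).astype(int)
save(c["img"],"ins.png",(u-40,v-35,u+40,v+25),9);print(u-40,v-35)
E
```

```text
eye bar mm [10.6  -0.06 16.74] ypr [  0.09 -30.15  -0.11] Fbar [ 0.2  0.2 -1.5] t 8.45
268 183
```

View pics/ins.png

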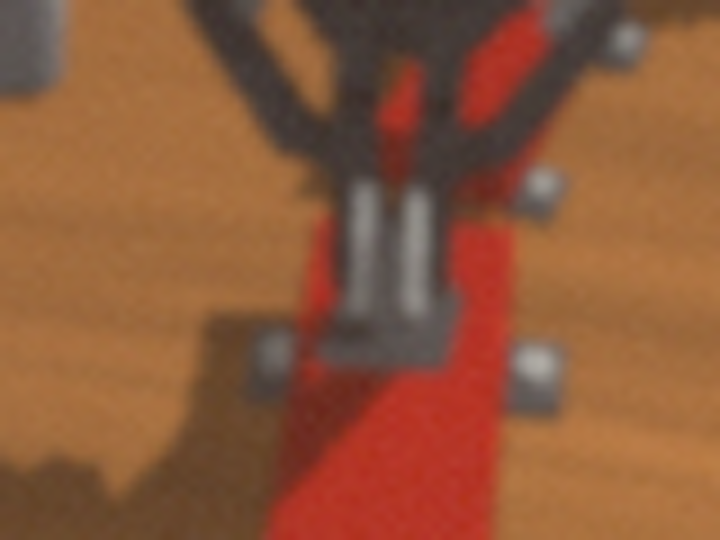

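Nothing wrong in the picture: the link spans (322–460,345), roughly along the bar, and hides the stud. There is no contact yet, so I continue.

Emit:
{"method": "arm_command", "body": {"commands": [-0.0009, 0, 0.0005, 0, 0, 0, 0, -0.0009, 0, 0.0005, 0, 0, 0, 0]}}

```text
t: 8.7
eef_pos: [0.5854, 0.0106, 0.0935]
tool_rot: [0.259, -0.081, 0.962, 0.021]
contact_force: [-0.3, 0.4, -1.7]
gripper_width: 0.079
grasp_force: 88.7
```

Emit:
{"method": "arm_command", "body": {"commands": [-0.0009, 0, 0.0005, 0, 0, 0, 0, -0.0009, 0, 0.0005, 0, 0, 0, 0]}}

```text
t: 8.9
eef_pos: [0.5863, 0.0107, 0.0934]
tool_rot: [0.259, -0.081, 0.962, 0.021]
contact_force: [0.3, 0.3, -2.0]
gripper_width: 0.073
grasp_force: 88.7
```

Emit:
{"method": "arm_command", "body": {"commands": [-0.0009, 0, 0.0005, 0, 0, 0, 0, -0.0009, 0, 0.0005, 0, 0, 0, 0]}}

```text
t: 9.1
eef_pos: [0.5869, 0.0108, 0.0932]
tool_rot: [0.259, -0.081, 0.962, 0.021]
contact_force: [-1.7, 0.1, -0.5]
gripper_width: 0.073
grasp_force: 88.7
```

Emit:
{"method": "arm_command", "body": {"commands": [-0.0009, 0, 0.0005, 0, 0, 0, 0, -0.0009, 0, 0.0005, 0, 0, 0, 0]}}

```text
t: 9.3
eef_pos: [0.5874, 0.0109, 0.0929]
tool_rot: [0.258, -0.081, 0.962, 0.021]
contact_force: [-4.9, -1.1, -0.7]
gripper_width: 0.075
grasp_force: 88.9
```

```bash
python3 -c "
from mv import *
st()"
```

```text
eye bar mm [13.63 -0.1  16.23] ypr [  0.08 -30.06  -0.11] Fbar [-5.  -0.3 -0.7] t 9.3
```

```bash
cat > lev.py <<'E'
from mv import *
import sys
def plan(ths,dk=0.,dz=0.,A=.057,H=.0094,th0=None):
    o=get_obs();e,L=eye();Rb=R.from_euler('z',-.167)
    d=Rb.apply(e-[.530,.0012,.04]); th0=-(Rb*L).as_euler('ZYX')[1]
    c=lambda t:(15.5*np.cos(t)-2.5*np.sin(t))*1e-3
    zt=lambda t:(24.5*np.sin(t)+2.5*np.cos(t))*1e-3
    tc=lambda t:np.array([c(t)+A*np.cos(t)-H*np.sin(t),zt(t)+A*np.sin(t)+H*np.cos(t)])
    for i,t in enumerate(np.radians(ths)):
        f=(i+1)/len(ths); D=tc(t)-tc(th0)+np.array([dk,dz])*f*1e-3
        # bar (X,Z)->tool at th0: tool x=-(cos,sin), tool z=-(-sin,cos)
        tx=-(D[0]*np.cos(th0)+D[1]*np.sin(th0));tz=D[0]*np.sin(th0)-D[1]*np.cos(th0)
        print(f"{tx:.4f}, 0, {tz:.4f}, 0, {np.degrees(th0-t):.1f}, 0, 0,")
st()
a=[float(x) for x in sys.argv[1].split(',')];plan(a,*[float(x) for x in sys.argv[2:4]])
E
python3 lev.py 28,26,24,22,20,18
```

```text
eye bar mm [13.63 -0.1  16.23] ypr [  0.08 -30.06  -0.11] Fbar [-5.  -0.3 -0.7] t 9.3
-0.0002, 0, 0.0029, 0, 2.1, 0, 0,
-0.0004, 0, 0.0056, 0, 4.1, 0, 0,
-0.0004, 0, 0.0085, 0, 6.1, 0, 0,
-0.0004, 0, 0.0113, 0, 8.1, 0, 0,
-0.0002, 0, 0.0141, 0, 10.1, 0, 0,
-0.0000, 0, 0.0169, 0, 12.1, 0, 0,
```

Emit:
{"method": "arm_command", "body": {"commands": [-0.0002, 0, 0.0029, 0, 2.1, 0, 0, -0.0004, 0, 0.0056, 0, 4.1, 0, 0, -0.0004, 0, 0.0085, 0, 6.1, 0, 0, -0.0004, 0, 0.0085, 0, 6.1, 0, 0]}}

```text
t: 9.7
eef_pos: [0.5923, 0.0119, 0.0857]
tool_rot: [0.206, -0.081, 0.975, 0.017]
contact_force: [-6.2, 0.5, -0.1]
gripper_width: 0.078
grasp_force: 89.3
```

```bash
python3 lev.py 22,20,18,16,14
```

```text
eye bar mm [14.87  0.21 13.98] ypr [ -0.   -23.89  -0.06] Fbar [-6.1  1.5 -0.1] t 9.7
-0.0002, 0, 0.0026, 0, 1.9, 0, 0,
-0.0004, 0, 0.0055, 0, 3.9, 0, 0,
-0.0005, 0, 0.0083, 0, 5.9, 0, 0,
-0.0005, 0, 0.0111, 0, 7.9, 0, 0,
-0.0004, 0, 0.0140, 0, 9.9, 0, 0,
```

Forces are gentle, so I carry on.

Emit:
{"method": "arm_command", "body": {"commands": [-0.0002, 0, 0.0026, 0, 1.9, 0, 0, -0.0004, 0, 0.0055, 0, 3.9, 0, 0, -0.0005, 0, 0.0083, 0, 5.9, 0, 0, -0.0005, 0, 0.0083, 0, 5.9, 0, 0]}}

```text
t: 10.1
eef_pos: [0.5961, 0.0119, 0.0782]
tool_rot: [0.156, -0.082, 0.984, 0.012]
contact_force: [-5.9, -1.0, 1.0]
gripper_width: 0.072
grasp_force: 89.2
```

```bash
python3 lev.py 16,14,12,10,8
```

```text
eye bar mm [15.63 -0.43 11.67] ypr [ -0.02 -17.99  -0.11] Fbar [-6.  -0.1  1. ] t 10.1
-0.0003, 0, 0.0028, 0, 2.0, 0, 0,
-0.0005, 0, 0.0056, 0, 4.0, 0, 0,
-0.0006, 0, 0.0085, 0, 6.0, 0, 0,
-0.0006, 0, 0.0113, 0, 8.0, 0, 0,
-0.0005, 0, 0.0142, 0, 10.0, 0, 0,
```

Emit:
{"method": "arm_command", "body": {"commands": [-0.0003, 0, 0.0028, 0, 2, 0, 0, -0.0005, 0, 0.0056, 0, 4, 0, 0, -0.0006, 0, 0.0085, 0, 6, 0, 0, -0.0006, 0, 0.0113, 0, 8, 0, 0, -0.0006, 0, 0.0113, 0, 8, 0, 0]}}

```text
t: 10.6
eef_pos: [0.5998, 0.0122, 0.0674]
tool_rot: [0.087, -0.083, 0.993, 0.006]
contact_force: [-5.3, -1.8, -0.4]
gripper_width: 0.073
grasp_force: 88.9
```

```bash
python3 lev.py 8,6,4,2,0
```

```text
eye bar mm [16.18 -0.76  8.27] ypr [-0.03 -9.95 -0.17] Fbar [-5.5 -0.9 -0.4] t 10.6
-0.0003, 0, 0.0028, 0, 2.0, 0, 0,
-0.0005, 0, 0.0056, 0, 4.0, 0, 0,
-0.0007, 0, 0.0085, 0, 6.0, 0, 0,
-0.0007, 0, 0.0114, 0, 8.0, 0, 0,
-0.0007, 0, 0.0142, 0, 10.0, 0, 0,
```

Emit:
{"method": "arm_command", "body": {"commands": [-0.0003, 0.0002, 0.0028, 0, 2, 0, 0, -0.0005, 0.0004, 0.0056, 0, 4, 0, 0, -0.0007, 0.0005, 0.0085, 0, 6, 0, 0, -0.0007, 0.0005, 0.0114, 0, 8, 0, 0, -0.0007, 0.0005, 0.0114, 0, 8, 0, 0]}}

```text
t: 11.1
eef_pos: [0.602, 0.0128, 0.0559]
tool_rot: [0.017, -0.083, 0.996, -0.0]
contact_force: [-5.9, -1.6, -2.3]
gripper_width: 0.077
grasp_force: 88.4
```

```bash
python3 lev.py 1,0
```

```text
eye bar mm [16.27 -0.54  4.59] ypr [-0.04 -1.9  -0.21] Fbar [-6.  -0.6 -2.3] t 11.1
-0.0002, 0, 0.0013, 0, 0.9, 0, 0,
-0.0003, 0, 0.0027, 0, 1.9, 0, 0,
```

Emit:
{"method": "arm_command", "body": {"commands": [-0.0002, 0, 0.0013, 0, 0.9, 0, 0, -0.0003, 0, 0.0027, 0, 1.9, 0, 0, -0.0003, 0, 0.0032, 0, 1.9, 0, 0, -0.0003, 0, 0.0035, 0, 1.9, 0, 0]}}

```text
t: 11.5
eef_pos: [0.6024, 0.0129, 0.053]
tool_rot: [0.001, -0.083, 0.997, -0.002]
contact_force: [-6.1, -1.0, 0.7]
gripper_width: 0.075
grasp_force: 88.6
```

```bash
python3 -c "
from mv import *
st()"
```

```text
eye bar mm [16.39 -0.54  3.45] ypr [-0.03 -0.1  -0.23] Fbar [-6.2 -0.   0.7] t 11.5
```

Emit:
{"method": "arm_command", "body": {"commands": [0, 0, 0.0003, 0, 0, 0, 0, -0.0005, 0, 0.0003, 0, 0, 0, 0, -0.001, 0, 0.0003, 0, 0, 0, 0, -0.001, 0, 0.0003, 0, 0, 0, 0]}}

```text
t: 11.9
eef_pos: [0.6026, 0.0129, 0.0527]
tool_rot: [0.0, -0.083, 0.997, -0.002]
contact_force: [-8.0, -1.6, 0.5]
gripper_width: 0.073
grasp_force: 88.7
```

```bash
python3 -c "
from mv import *
st()"
```

```text
eye bar mm [16.52 -0.57  3.24] ypr [-0.03 -0.01 -0.26] Fbar [-8.2 -0.2  0.5] t 11.9
```

Emit:
{"method": "arm_command", "body": {"commands": [-0.0003, 0, 0.0003, 0, 0, 0, 0, -0.0003, 0, 0.0006, 0, 0, 0, 0, -0.0003, 0, 0.0006, 0, 0, 0, 0]}}

```text
t: 12.2
eef_pos: [0.6027, 0.0129, 0.0522]
tool_rot: [0.0, -0.083, 0.997, -0.002]
contact_force: [-8.3, -1.7, 2.8]
gripper_width: 0.072
grasp_force: 89.4
```

```bash
python3 -c "
from mv import *
st()"
```

```text
eye bar mm [16.59 -0.56  2.84] ypr [-0.03  0.01 -0.27] Fbar [-8.4 -0.3  2.8] t 12.2
```

Emit:
{"method": "arm_command", "body": {"commands": [-0.0003, 0, 0.0003, 0, 0, 0, 0, -0.0003, 0, 0.0003, 0, 0, 0, 0, -0.0003, 0, 0.0003, 0, 0, 0, 0, -0.0003, 0, 0.0003, 0, 0, 0, 0, -0.0003, 0, 0.0003, 0, 0, 0, 0, -0.0003, 0, 0.0003, 0, 0, 0, 0, -0.0003, 0, 0.0003, 0, 0, 0, 0, -0.0003, 0, 0.0003, 0, 0, 0, 0]}}

```text
t: 13.0
eef_pos: [0.6027, 0.0129, 0.0522]
tool_rot: [-0.0, -0.083, 0.997, -0.003]
contact_force: [-11.0, -2.3, 6.2]
gripper_width: 0.076
grasp_force: 90.0
```

```bash
python3 -c "
from mv import *
st()"
```

```text
eye bar mm [16.59 -0.55  2.82] ypr [-0.03  0.04 -0.29] Fbar [-11.2  -0.4   6.2] t 13.0
```

Emit:
{"method": "arm_command", "body": {"commands": [0, 0, -0.0004, 0, 0, 0, 0, 0, 0, -0.0005, 0, 0, 0, 0, 0, 0, -0.0005, 0, 0, 0, 0, 0, 0, -0.0005, 0, 0, 0, 0, 0, 0, -0.0005, 0, 0, 0, 0, 0, 0, -0.0005, 0, 0, 0, 0, 0, 0, -0.0005, 0, 0, 0, 0, 0, 0, -0.0005, 0, 0, 0, 0]}}

```text
t: 13.8
eef_pos: [0.6027, 0.0129, 0.0522]
tool_rot: [-0.0, -0.083, 0.997, -0.002]
contact_force: [-9.4, -1.8, 1.8]
gripper_width: 0.074
grasp_force: 89.2
```

Emit:
{"method": "arm_command", "body": {"commands": [0, 0, 0, 0, 0, 0, 0, 0, 0, 0, 0, 0, 0, 0, 0, 0, 0, 0, 0, 0, 0]}}

```text
t: 14.1
eef_pos: [0.6027, 0.0129, 0.0523]
tool_rot: [-0.0, -0.083, 0.997, -0.002]
contact_force: [-9.3, -1.9, 2.5]
gripper_width: 0.075
grasp_force: 89.2
```

```bash
python3 -c "
from mv import *
st()"
```

```text
eye bar mm [16.63 -0.59  2.89] ypr [-0.03  0.04 -0.27] Fbar [-9.5 -0.4  2.5] t 14.1
```

Emit:
{"method": "arm_command", "body": {"commands": [0.001, 0, 0, 0, 0, 0, 0, 0.001, 0, 0, 0, 0, 0, 0, 0.001, 0, 0, 0, 0, 0, 0.15, 0.001, 0, 0, 0, 0, 0, 0.3, 0.001, 0, 0, 0, 0, 0, 0.5, 0.001, 0, 0, 0, 0, 0, 0.5, 0.001, 0, 0, 0, 0, 0, 0.5], "force": 30}}

```text
t: 14.8
eef_pos: [0.6048, 0.0143, 0.0534]
tool_rot: [0.003, -0.084, 0.996, -0.001]
contact_force: [0.7, 0.3, 0.6]
gripper_width: 0.496
grasp_force: 0.0
```

```bash
python3 -c "
from mv import *
st()"
```

```text
eye bar mm [18.96  0.4   3.67] ypr [ 0.03 -0.3  -0.1 ] Fbar [0.7 0.2 0.6] t 14.8
```

Released. Now I retreat straight up and back to clear the view.

Emit:
{"method": "arm_command", "body": {"commands": [0, 0, -0.02, 0, 0, 0, 0.5, 0, 0, -0.05, 0, 0, 0, 0.5, 0, 0, -0.09, 0, 0, 0, 0.5, 0, 0, -0.13, 0, 0, 0, 0.5, 0, 0.05, -0.16, 0, 0, 0, 0.5, 0, 0.1, -0.16, 0, 0, 0, 0.5, 0, 0.15, -0.16, 0, 0, 0, 0.5, 0, 0.2, -0.16, 0, 0, 0, 0.5]}}

```text
t: 15.6
eef_pos: [0.5713, 0.2063, 0.2151]
tool_rot: [0.003, -0.083, 0.997, -0.0]
contact_force: [1.7, 0.3, -1.1]
gripper_width: 0.502
grasp_force: 0.0
```

Emit:
{"method": "arm_command", "body": {"commands": [0, 0, 0, 0, 0, 0, 0.5, 0, 0, 0, 0, 0, 0, 0.5, 0, 0, 0, 0, 0, 0, 0.5]}}

```text
t: 15.9
eef_pos: [0.5719, 0.2032, 0.2134]
tool_rot: [0.002, -0.083, 0.997, -0.001]
contact_force: [0.3, -0.3, 0.2]
gripper_width: 0.499
grasp_force: 0.0
```

```bash
python3 - <<'E'
from mv import *
ims=[]
for n in("top","scene"):
    c=snap(n);u,v=proj(c,[.56,0.005,.05]).astype(int)
    ims.append(cv2.resize(c["img"][v-40:v+40,u-32:u+33],None,fx=6,fy=6,interpolation=cv2.INTER_CUBIC));print(u-32,v-40)
cv2.imwrite("pics/end.png",np.hstack(ims)[:,:,::-1])
E
```

```text
281 139
278 184
```

View pics/end.png

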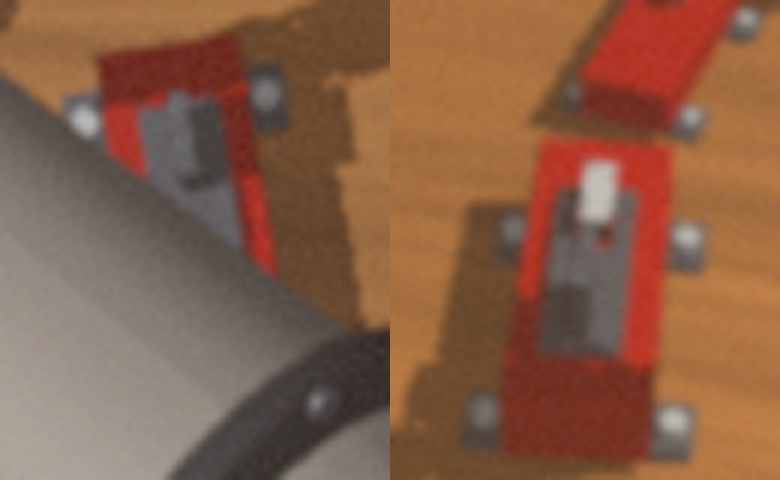

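The scene view shows the link flat along the drawbar. The white head at (600,190) sits over the nose end, and the eye shows behind the head at (603,240). I'm handing it in.

```bash
python3 -c "
from station import hand_in
print(hand_in())"
```

```text
the job is handed in; nothing more can be done
None
```

The link is hooked under the stud's head and lies flat along the red drawbar. I pulled it snug at about 9.5 N for over a second, let it go and handed the job in at about 16 s; no verdict came back.

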